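Ease the two halves of a luthier's pressing form apart with a wedge

TASK

The two halves of the wooden pressing form are stuck together on their dowels. Take the wooden wedge from the tool stand and press it down into the seam by turns - about two thirds of its blade in at one end first, then fully home at the other end, then fully home at the first end - so that the halves part evenly, one end never more than 10 mm ahead of the other. Leave the wedge standing upright in the seam, pushed home, and let go of it.

Things in the scene. Friction and masses are not known exactly. Their poses are not given: they have to be found in the camera images.
- wedge_grip (a point): Grip centre of the wooden wedge (block grip, tapered wooden blade), hung point down by its collar in a slotted stand among a steel scraper and a round reamer; lift 70 mm to clear. Axes: x thickness, y width, z up. Grip 28 (x) x 40 (y) x 50 mm; 44 x 46 mm collar, underside 34 mm below this point; then a 34 mm wide, 60 mm blade tapering from 23 mm thick to a 3 mm tip, 94 mm below it. 0.15 kg.
- seam (a point): Middle of the closed seam of the pressing form (two wooden blocks, 190 mm along the seam), at its top face, 93 mm above the bench. Axes: x across the seam to the far half, y along the seam, z up. The slot is 6 mm wide, 78 mm deep, its lips flared to 16 mm over the top 10 mm. A 6 mm thick steel plate covers the middle 56 mm: the wedge goes in beside it, 65 mm along +y or -y, its x along this x.
- far_lip (a point): Middle of the top seam edge of the far half, 8 mm in x from the seam point when closed. Only the far half moves off, along +x, and its x axis turns 0.0077 rad per mm that one end is ahead. Where the gap is g, the slot is 6 mm + g wide, its middle g/2 along +x from the seam point's line. The whole form creeps up to 15 mm along x at 2 N, so the slot centres itself on the wedge.
- gap_left (a joint): How far the halves have parted 65 mm from the seam point on its +y side: 0 closed, 0.018 m at the stop. Held by 5 N friction, no spring: it stays open when the wedge is pulled out and while the other end is worked. Pressing the wedge takes 8 to 16 N; with its collar 20 mm above the top face the gap is about 5 mm, with the collar down on the top face about 12 mm.
- gap_right (a joint): The same 65 mm from the seam point on its -y side: 0 closed, 0.018 m at the stop.

How it is judged:
By the outcome, as a careful person would: the job done as asked, in the order asked, and still so for the second after the job is handed in, with the robot touching nothing.
It also fails if it takes over 53 s, if anything falls off the work surface, if the arm or the gripper's body presses on something with over 40 N, if the wrist force passes 120 N, or if a joint passes its speed limit or range.

ROBOT

A 6-joint arm with a two-finger parallel gripper is mounted at the origin on the work surface. World frame = base frame: x ahead of the robot, y to its left, z up, the work surface at z = 0. Lengths are in m, angles in rad, forces in N, time in s.
With the tool pointing down it reaches from about 0.35 to 0.775 m from the base axis. Payload 7.3 kg.
Tool frame: the origin (TCP) lies at the very end of the fingers, on their centre line; the grasp point (between the pads) lies 19 mm behind it (robot.pinch_z is the distance from the TCP to the grasp point, in m); z points along the fingers, y is the line along which they close (so a half turn about z gives the same grasp; the last joint's range is limited). The gripper opens to 92 mm and grips with 3 to 60 N. Pads are 19 mm wide; open, the fingers measure 130 mm over their backs; the gripper's body (75 mm by 190 mm) begins 47 mm behind the grasp point.
Start: joints at [-1.392, 0.342, 1.524, -0, 1.275, -0.146], TCP at [0.168, -0.498, 0.227] pointing down, gripper open.
Joint ranges: [-2.53, 2.53], [-0.77, 2.02], [0.04, 2.7], [-1, 4.14], [0.28, 2.66], [-3.11, 3.11]. Speed limits (rad/s): [2.57, 2.57, 3.14, 3.14, 3.14, 3.14].

INTERFACE

Orientations are given as [roll, pitch, yaw] about the fixed x, y, z axes, in that order (R = Rz(yaw) Ry(pitch) Rx(roll)).
In Python, from cell import robot gives the robot as it stands.
- The arm moves only by the tool move_arm, never from a script. Its argument "motion" is a list of rows, each a list of 6 numbers: the shift along the tool's x, y, z in units of 0.1 m (1.0 is 0.1 m), then the turn, a rotation vector about the tool's x, y, z in units of pi rad (1.0 is pi rad). In form: [[dx, dy, dz, rx, ry, rz], ...]. A call has 1 to 12 rows; each row is the pose to reach, as a shift and turn from the pose commanded when the call began, along the tool's axes at that moment, turning the shorter way round; what a row does not reach only later rows make up. A row lasts 1/8 s, in which the tool goes at most 62.5 mm and 10.7 degrees, less where a joint would pass 70% of its speed; a pose out of reach is approached as far as the arm can. A call with a number of a shift or a turn outside -1 to 1 is refused whole. A call with a gripper value outside its range is refused whole. "fingers" is the opening, from -1 (shut) to 1 (fully open), set as the call begins (left out, the last holds). The fingers move at their own pace and stop on an object; "newtons" is the grip in N (left out, the last holds). Time passes only in rows, so rows that repeat a pose let the fingers close. It gives the time, the measured TCP pose, the force, the opening and the grip force at its end, in the units of the state.
- robot.observe(): the state, without advancing time (a new reading comes with each control period).
- robot.read_camera(name): name is "scene" or "side" or "wrist"; returns a dict with "image" (400x640x3 uint8, red, green, blue), "range_z" (400x640 float32, m along the optical axis (not along the pixel's ray), 0 where there is no reading), "vfov" (degrees; the focal length in pixels is half the picture's height over the tangent of half this angle, whatever the lens; pixels are square), "cx", "cy" (the principal point, pixels), "extrinsics" (4x4, takes a point from camera to world coordinates); the wrist camera has in their place "hand_eye" (4x4, takes a point from camera to tool coordinates, whose origin is the TCP and whose axes are the flange's). Camera axes: x right, y up, looking along -z (the intrinsics and any distortion apply to the point x, -y, -z); pixel columns grow to the right and rows downward; lengths in m; the calibration is good to about 2 mm. The wrist camera is an equidistant fisheye: a pixel r from the principal point sees the ray r / f radians off the axis. A picture is of the moment at which its call begins: read the wrist's pose just before it.
- robot.hand_in(): hands the job in; it is judged then, once.
The state is a dict: "time": time; "qpos": joint angles; "qvel": joint speeds; "joint_efforts": joint torques, N m; "tool_pos": TCP position; "tool_rot": TCP orientation; "contact_force": force on the tool from outside, world axes, zero at the start; "torque": the same for the moment, N m; "opening": finger opening in m; "grip_force": force on a finger pad.
Only numpy, scipy, OpenCV 4.12 (cv2) and the standard library are available. Lean on these libraries where they do the work, as an engineer would, in place of code of your own. Each camera call takes 0.05 s, during which the arm holds its last target. There are 200 camera calls.

## Working session

There is one attempt and no reset: what is moved stays moved. The work goes in short steps, Python scripts to look and compute and a tool call to move; the robot and the scene stay as the last step left them, time stands still between calls to the robot, and variables do not carry over. Pictures are saved under pics/ and viewed, at most 13 in all, crops included, and the job is handed in when it is done.

Besides the shell and the picture viewer there is one more tool, called after ">>>" as name(argument=value, ...), one argument or row to a line, values as JSON. move_arm: Moves the arm, as the interface text tells. Shifts and turns lie within -1 to 1; 1 stands for 0.1 m of shift or pi rad of turn. Its arguments: {"type":"object","properties":{"motion":{"type":"array"},"fingers":{"type":"number"},"newtons":{"type":"number"}},"required":["motion"]}

```bash
ls; mkdir -p pics
cat > h.py <<'E'
import numpy as np, cv2
from cell import robot
from scipy.spatial.transform import Rotation as R
def cloud(name):
    c=robot.read_camera(name); h,w=c["range_z"].shape
    f=h/2/np.tan(np.radians(c["vfov"])/2)
    v,u=np.mgrid[0:h,0:w]; z=c["range_z"]
    P=np.stack([(u-c["cx"])/f*z,-(v-c["cy"])/f*z,-z,np.ones_like(z)],-1)@c["extrinsics"].T
    P[z==0]=np.nan
    return c,P[...,:3]
def save(n,im): cv2.imwrite(f"pics/{n}.png",cv2.cvtColor(im,cv2.COLOR_RGB2BGR))
E
python3 - <<'E'
from h import *
s=robot.observe(); print(s)
for n in("scene","side"):
    c,P=cloud(n); save(n,c["image"]); np.save(n,P); np.save(n+"_im",c["image"]); print(n,c["vfov"],c["cx"],c["cy"],c["extrinsics"].round(3).tolist(), [k for k in c])
E
```

```text
pics
{'time': 0.0, 'qpos': array([-1.39198901e+00,  3.42702541e-01,  1.52503870e+00, -3.56217892e-05,
        1.27538701e+00, -1.45966875e-01]), 'qvel': array([ 0.00127211, -0.00123424, -0.00011723, -0.00096935,  0.00126612,
       -0.00117257]), 'joint_efforts': array([ 7.28538489e-04, -4.31237698e+01, -2.44220603e+01,  7.17666792e-02,
        5.58863534e-02, -1.37028305e-04]), 'tool_pos': array([ 0.16747723, -0.49713184,  0.22604787]), 'tool_rot': array([-3.14006843e+00, -1.89650338e-04,  3.24784447e-01]), 'contact_force': array([ 0.62665815,  0.83785599, -0.1828305 ]), 'torque': array([-0.01378958,  0.01064879,  0.00428165]), 'grip_force': 0.0, 'opening': 0.0917009724686214}
scene 43.54660170012605 319.26144620923446 201.66765883955114 [[-0.225, -0.693, 0.685, 1.346], [0.974, -0.153, 0.165, 0.225], [-0.009, 0.705, 0.709, 0.904], [0.0, 0.0, 0.0, 1.0]] ['image', 'range_z', 'vfov', 'cx', 'cy', 'extrinsics']
side 55.692516535593406 315.8580333443294 201.46612070355914 [[-0.998, 0.053, -0.039, 0.521], [-0.065, -0.724, 0.687, 0.624], [0.008, 0.688, 0.725, 0.717], [0.0, 0.0, 0.0, 1.0]] ['image', 'range_z', 'vfov', 'cx', 'cy', 'extrinsics']
```

View pics/scene.png

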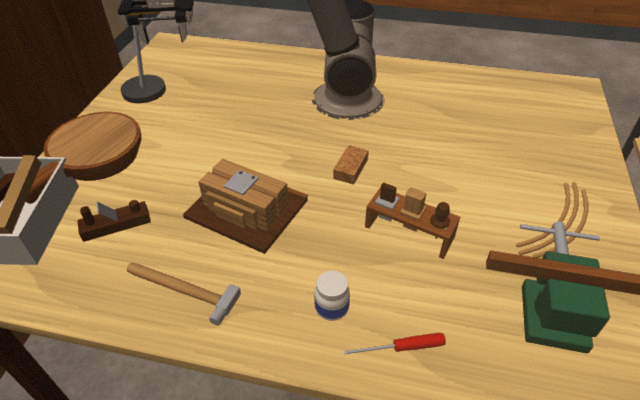

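View pics/side.png

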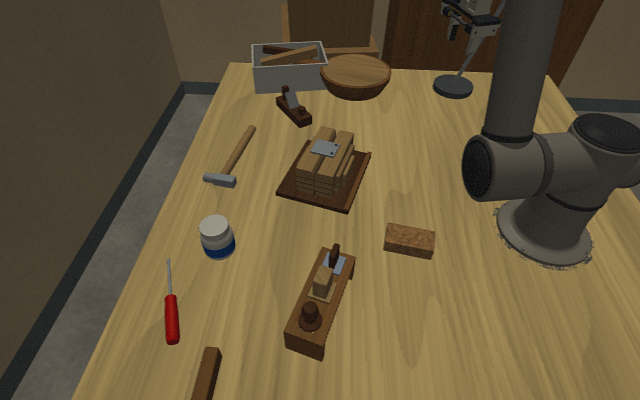

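The scene view shows the form with its steel plate at about (243,190) and the stand at (412,215), with the wedge (light block) in its middle slot at (413,200). In the side view the form is at (325,165) and the wedge at (322,282).

Run:
```python
from h import *
def rect(p): 
    r=cv2.minAreaRect((p[:,:2]*1000).astype(np.float32)); return np.round(r[0],1),np.round(r[1],1),round(r[2],1)
for n,fb,wb in(("scene",(190,310,150,220),(398,430,185,220)),("side",(290,360,120,200),(308,340,260,305))):
    P=np.load(n+".npy"); im=np.load(n+"_im.npy").astype(int)
    A=P[fb[2]:fb[3],fb[0]:fb[1]].reshape(-1,3); I=im[fb[2]:fb[3],fb[0]:fb[1]].reshape(-1,3)
    grey=(I.max(1)-I.min(1)<30)&(I.mean(1)>90)
    t=(A[:,2]>.08)&(A[:,2]<.108)
    print(n,"plate",rect(A[t&grey]),np.nanmedian(A[t&grey],0).round(4),"top",rect(A[t&~grey]),np.nanmedian(A[t&~grey],0).round(4))
    B=P[wb[2]:wb[3],wb[0]:wb[1]].reshape(-1,3); ok=np.isfinite(B[:,2]); B=B[ok]
    h=np.histogram(B[:,2],np.arange(0,.22,.005)); print([(round(b,3),int(a)) for a,b in zip(*h) if a])
    zt=np.percentile(B[:,2],99); T=B[B[:,2]>zt-.006]; print("wedge top",zt,rect(T),T.mean(0).round(4))
    im=im.astype(np.uint8)
    a=cv2.resize(im[fb[2]-10:fb[3]+10,fb[0]-10:fb[1]+10],None,fx=3,fy=3); b=cv2.resize(im[wb[2]-25:wb[3]+25,wb[0]-25:wb[1]+25],None,fx=4,fy=4)
    H=max(len(a),len(b)); pad=lambda x:np.pad(x,((0,H-len(x)),(0,0),(0,0)))
    save("crop_"+n,np.hstack([pad(a),pad(b)])[:600,:800])
```

```text
scene plate (array([ 543.4, -157.7]), array([57.8, 66.5]), 73.1) [ 0.547  -0.1578  0.1002] top (array([ 539.6, -157.7]), array([195.6, 103.5]), 74.0) [ 0.5477 -0.1365  0.0936]
[(np.float64(0.0), 187), (np.float64(0.005), 9), (np.float64(0.065), 4), (np.float64(0.07), 232), (np.float64(0.075), 97), (np.float64(0.08), 87), (np.float64(0.085), 34), (np.float64(0.09), 32), (np.float64(0.095), 31), (np.float64(0.1), 27), (np.float64(0.105), 34), (np.float64(0.11), 29), (np.float64(0.115), 34), (np.float64(0.12), 33), (np.float64(0.125), 80), (np.float64(0.13), 108), (np.float64(0.135), 1)]
wedge top 0.13330160371301816 (array([527.5, 248.2]), array([39.5, 31.4]), 73.7) [0.5292 0.2483 0.1308]
side plate (array([ 543.2, -162.1]), array([64.7, 63.7]), 73.8) [ 0.5457 -0.1577  0.0995] top (array([ 539.6, -157.9]), array([196.5,  98.1]), 74.5) [ 0.5395 -0.126   0.0932]
[(np.float64(0.0), 33), (np.float64(0.06), 1), (np.float64(0.065), 8), (np.float64(0.07), 429), (np.float64(0.075), 201), (np.float64(0.08), 117), (np.float64(0.085), 38), (np.float64(0.09), 38), (np.float64(0.095), 38), (np.float64(0.1), 37), (np.float64(0.105), 41), (np.float64(0.11), 34), (np.float64(0.115), 29), (np.float64(0.12), 45), (np.float64(0.125), 189), (np.float64(0.13), 125)]
wedge top 0.1315707503454783 (array([534.9, 268. ]), array([81.9, 28.1]), 73.0) [0.5292 0.2512 0.1296]
```

View pics/crop_scene.png

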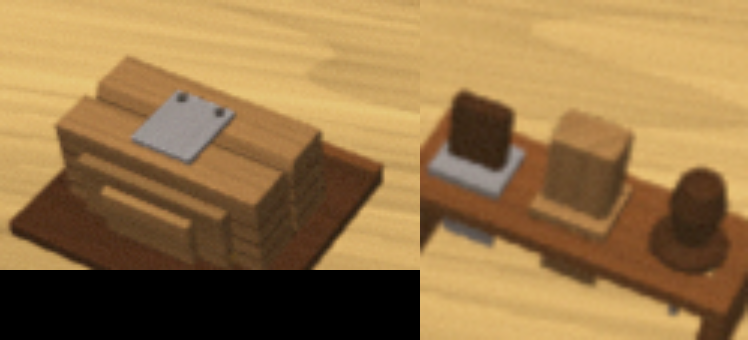

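Form and wedge are both clear: the plate's screws sit on the robot-side half, so the far half is away from the robot. The wedge's wide side lies along the stand. Next I refine the seam line and wedge axes from the saved data and start moving.

Run:
```python
from h import *
for n,fb,wb in(("scene",(190,310,150,220),(380,460,175,255)),("side",(290,360,120,200),(285,356,230,340))):
    P=np.load(n+".npy"); 
    A=P[fb[2]:fb[3],fb[0]:fb[1]].reshape(-1,3)
    T=A[(A[:,2]>.085)&(A[:,2]<.097)]
    for a in (73.,74.,75.):
        th=np.radians(a); x=T[:,0]*np.sin(th)-T[:,1]*np.cos(th); y=T[:,0]*np.cos(th)+T[:,1]*np.sin(th)
        h,e=np.histogram(x*1000,np.arange(x.min()*1000,x.max()*1000+2,2)); print(n,a,e[0].round(1),h.tolist(),(np.percentile(y,[.5,99.5])*1000).round(1))
    B=P[wb[2]:wb[3],wb[0]:wb[1]].reshape(-1,3)
    S=B[(B[:,2]>.062)&(B[:,2]<.074)]; r=cv2.minAreaRect((S[:,:2]*1000).astype(np.float32)); print("stand",r, np.nanmax(B[:,2]))
    W=B[(B[:,2]>.123)&(np.hypot(B[:,0]-.529,B[:,1]-.249)<.03)]; print("wtop",cv2.minAreaRect((W[:,:2]*1000).astype(np.float32)),W.mean(0))
```

```text
scene 73.0 509.6 [11, 21, 39, 46, 34, 43, 43, 44, 35, 40, 25, 36, 34, 28, 34, 38, 28, 28, 35, 22, 43, 53, 65, 49, 20, 8, 2, 4, 12, 22, 25, 34, 30, 32, 26, 40, 30, 36, 37, 34, 35, 31, 39, 43, 53, 43, 53, 48, 74, 112, 42, 6] [-88.2 103.1]
scene 74.0 510.4 [12, 26, 50, 43, 35, 45, 45, 41, 33, 31, 35, 28, 35, 36, 30, 34, 25, 37, 25, 29, 46, 62, 70, 40, 8, 2, 1, 4, 18, 20, 32, 29, 40, 24, 33, 35, 35, 36, 31, 34, 37, 33, 39, 44, 52, 44, 55, 46, 107, 97, 16] [-97.6  93.2]
scene 75.0 509.1 [5, 18, 35, 37, 41, 45, 47, 37, 49, 25, 33, 36, 27, 36, 33, 33, 29, 31, 33, 26, 34, 50, 65, 58, 30, 9, 1, 1, 8, 23, 20, 34, 29, 31, 34, 30, 36, 40, 26, 34, 37, 34, 36, 47, 44, 48, 49, 49, 67, 106, 71, 8] [-107.3   83.4]
stand ((528.18359375, 248.29812622070312), (198.84906005859375, 82.72978210449219), 73.65604400634766) 0.13506284612526476
wtop ((527.5191650390625, 248.2100372314453), (39.520389556884766, 31.387216567993164), 73.72034454345703) [0.53032256 0.24779506 0.13012216]
side 73.0 512.8 [39, 50, 34, 40, 38, 41, 37, 41, 38, 36, 44, 31, 29, 26, 29, 23, 27, 28, 25, 29, 22, 11, 6, 3, 0, 5, 15, 34, 35, 30, 27, 23, 24, 32, 26, 26, 25, 30, 21, 29, 22, 26, 26, 28, 35, 27, 44, 34, 25, 6, 1] [-87.3 103.8]
side 74.0 513.9 [64, 40, 41, 35, 44, 37, 33, 42, 36, 39, 39, 28, 29, 29, 27, 23, 27, 27, 31, 24, 19, 6, 6, 1, 0, 3, 28, 37, 33, 27, 28, 23, 27, 27, 27, 28, 23, 31, 21, 27, 25, 22, 30, 29, 32, 35, 39, 39, 14, 1] [-97.3  93.8]
side 75.0 512.7 [28, 54, 36, 40, 38, 41, 35, 35, 45, 31, 46, 28, 28, 28, 34, 21, 26, 28, 29, 31, 21, 13, 7, 3, 1, 0, 10, 32, 38, 33, 29, 22, 27, 24, 27, 26, 27, 24, 26, 29, 26, 19, 29, 26, 35, 32, 36, 41, 30, 8] [-106.9   84.3]
stand ((528.7783813476562, 247.7172088623047), (201.4221954345703, 75.50220489501953), 73.0037841796875) 0.1323719641772163
wtop ((528.8556518554688, 248.32875061035156), (40.7870979309082, 28.086151123046875), 72.96432495117188) [0.5289199  0.25062723 0.12940983]
```

>>> move_arm(
  motion=[
    [0.4,-0.4,0,0,0,0],
    [0.8,-0.8,0,0,0,0],
    [1,-1,0,0,0,0],
  ],
  fingers=1,
)

```text
time: 0.48
tool_pos: [0.231, -0.3683, 0.2264]
tool_rot: [-3.14, -0.0, 0.326]
contact_force: [0.4, -0.9, 0.5]
opening: 0.092
grip_force: 0.0
```

>>> move_arm(
  motion=[
    [0.4,-0.4,0,0,0,0],
    [0.8,-0.8,0,0,0,0],
    [1,-1,0,0,0,0],
  ],
)

```text
time: 0.85
tool_pos: [0.2937, -0.2417, 0.2266]
tool_rot: [-3.141, -0.0, 0.326]
contact_force: [-0.2, -0.2, -0.7]
opening: 0.0921
grip_force: 0.0
```

>>> move_arm(
  motion=[
    [0.4,-0.4,0,0,0,0],
    [0.8,-0.8,0,0,0,0],
    [1,-1,0,0,0,0],
  ],
)

```text
time: 1.23
tool_pos: [0.3565, -0.1152, 0.2266]
tool_rot: [-3.141, 0.0, 0.327]
contact_force: [0.5, -0.9, -0.3]
opening: 0.0917
grip_force: 0.0
```

>>> move_arm(
  motion=[
    [0.4,-0.4,0,0,0,0],
    [0.8,-0.8,0,0,0,0],
    [1,-1,0,0,0,0],
  ],
)

```text
time: 1.6
tool_pos: [0.4195, 0.0115, 0.2265]
tool_rot: [-3.141, 0.0, 0.327]
contact_force: [0.0, -0.6, 0.5]
opening: 0.0918
grip_force: 0.0
```

>>> move_arm(
  motion=[
    [0.4,-0.4,0,0,0,0],
    [0.8,-0.8,0,0,0,-0.04],
    [0.9,-0.95,0,0,0,-0.08],
  ],
)

```text
time: 1.98
tool_pos: [0.4746, 0.1305, 0.2261]
tool_rot: [-3.141, 0.0, 0.583]
contact_force: [-0.0, -0.2, 0.4]
opening: 0.0917
grip_force: 0.0
```

```bash
cat >> h.py <<'E'
def to(p,yaw,s=None):
    s=s or robot.observe(); T=R.from_euler('xyz',s["tool_rot"])
    d=T.inv().apply(np.array(p)-s["tool_pos"])*10
    t=(T.inv()*R.from_euler('xyz',[np.pi,0,yaw])).as_rotvec()/np.pi
    print(s["time"].__round__(2),"at",s["tool_pos"].round(4),s["tool_rot"].round(3),"F",s["contact_force"].round(1),"-> d",d.round(3),"t",t.round(4))
E
python3 -c "
from h import *
to([.5285,.2483,.18],1.281)"
```

```text
1.98 at [0.4746 0.1305 0.2261] [-3.141  0.     0.583] F [-0.  -0.2  0.4] -> d [ 1.099 -0.686  0.461] t [-2.000e-04  0.000e+00 -2.222e-01]
```

>>> move_arm(
  motion=[
    [0.4,-0.3,0.1,0,0,-0.05],
    [0.8,-0.5,0.3,0,0,-0.11],
    [1,-0.69,0.46,0,0,-0.165],
    [1,-0.69,0.46,0,0,-0.222],
    [1,-0.69,0.46,0,0,-0.222],
  ],
)

```text
time: 2.6
tool_pos: [0.5199, 0.2405, 0.1799]
tool_rot: [-3.14, 0.001, 1.273]
contact_force: [-0.2, 0.1, -0.1]
opening: 0.0922
grip_force: 0.0
```

Run:
```python
from h import *
to([.5285,.2483,.091],1.281)
c=robot.read_camera("wrist"); save("wrist1",c["image"]); print(c["vfov"],c["hand_eye"].round(3).tolist())
```

```text
2.6 at [0.5199 0.2405 0.1799] [-3.140e+00  1.000e-03  1.273e+00] F [-0.2  0.1 -0.1] -> d [0.101 0.06  0.889] t [-0.0004  0.0003 -0.0027]
65.70646984690485 [[-0.0, 0.959, 0.282, 0.076], [1.0, 0.0, 0.001, -0.001], [0.0, 0.282, -0.959, -0.159], [0.0, 0.0, 0.0, 1.0]]
```

View pics/wrist1.png

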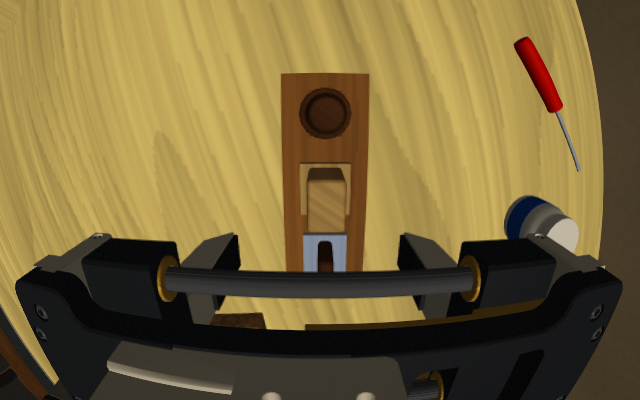

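The wrist view shows the stand aligned with the tool and the wedge top at (326,205), centred between the fingers at about 320. The reamer is at (325,113) and the scraper at (325,252). Descending now.

>>> move_arm(
  motion=[
    [0.1,0.06,0.1,0,0,-0.003],
    [0.1,0.06,0.5,0,0,-0.003],
    [0.1,0.06,0.85,0,0,-0.003],
    [0.1,0.06,0.89,0,0,-0.003],
    [0.1,0.06,0.89,0,0,-0.003],
  ],
)

```text
time: 3.28
tool_pos: [0.5296, 0.2482, 0.0923]
tool_rot: [3.141, -0.0, 1.282]
contact_force: [-0.9, -0.8, 0.4]
opening: 0.092
grip_force: 0.0
```

>>> move_arm(
  motion=[
    [0,0,0,0,0,0],
    [0,0,0,0,0,0],
    [0,0,0,0,0,0],
    [0,0,0,0,0,0],
    [0,0,0,0,0,0],
    [0,0,0,0,0,0],
  ],
  fingers=-1,
  newtons=45,
)

```text
time: 4.03
tool_pos: [0.5289, 0.2481, 0.0917]
tool_rot: [3.142, 0.0, 1.283]
contact_force: [0.1, 0.7, 0.6]
opening: 0.0363
grip_force: 0.0
```

>>> move_arm(
  motion=[
    [0,0,0,0,0,0],
    [0,0,0,0,0,0],
    [0,0,0,0,0,0],
    [0,0,0,0,0,0],
  ],
)

```text
time: 4.53
tool_pos: [0.5288, 0.248, 0.0916]
tool_rot: [-3.141, 0.0, 1.283]
contact_force: [-1.1, 0.8, -0.0]
opening: 0.0276
grip_force: 45.0
```

>>> move_arm(
  motion=[
    [0,0,-0.1,0,0,0],
    [0,0,-0.4,0,0,0],
    [0,0,-0.8,0,0,0],
    [0,0,-1,0,0,0],
    [0,0,-1,0,0,0],
  ],
)

```text
time: 5.15
tool_pos: [0.5299, 0.2484, 0.1938]
tool_rot: [3.138, -0.002, 1.283]
contact_force: [-0.2, 0.8, -2.3]
opening: 0.0275
grip_force: 45.0
```

Run:
```python
from h import *
S=np.array([.5392,-.1567]); a=np.radians(74); y=np.array([np.cos(a),np.sin(a)])
print(S+.065*y,S-.065*y)
to([*(S+.065*y),.19],a)
c,P=cloud("scene"); B=P[120:260,340:480].reshape(-1,3)
s=robot.observe(); d=np.hypot(B[:,0]-s["tool_pos"][0],B[:,1]-s["tool_pos"][1])
W=B[(d<.03)&(B[:,2]<s["tool_pos"][2]+.0)&(B[:,2]>.06)]; print(np.sort(W[:,2])[:5], len(W)); save("lift",cv2.resize(c["image"][60:300,300:520],None,fx=2,fy=2))
```

```text
[ 0.55711643 -0.09421799] [ 0.52128357 -0.21918201]
5.15 at [0.5299 0.2484 0.1938] [ 3.138e+00 -2.000e-03  1.283e+00] F [-0.2  0.8 -2.3] -> d [-3.208  1.234  0.035] t [ 0.0012 -0.0007 -0.0027]
[0.06186112 0.06298821 0.06348911 0.06356144 0.06384794] 724
```

View pics/lift.png

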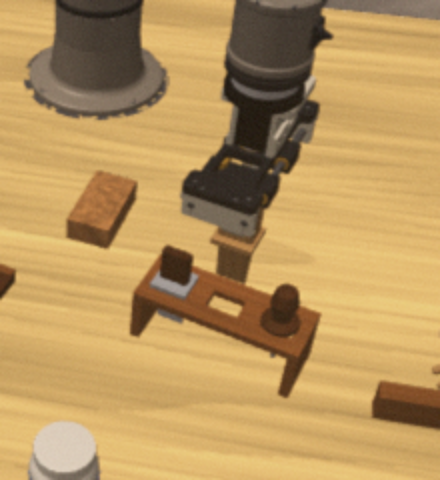

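The wedge is held clear of the stand, collar and blade visible at crop (237,250). The scraper handle at (177,265) lies along the way, so I rise before travelling.

>>> move_arm(
  motion=[
    [0,0.1,-0.4,0,0,0],
    [-0.1,0.3,-0.5,0,0,0],
    [-0.5,0.31,-0.5,0,0,0],
    [-0.9,0.31,-0.5,0,0,0],
  ],
)

```text
time: 5.7
tool_pos: [0.5323, 0.1519, 0.2398]
tool_rot: [-3.139, 0.002, 1.284]
contact_force: [0.3, -0.1, -2.2]
opening: 0.0279
grip_force: 45.0
```

>>> move_arm(
  motion=[
    [-0.45,0.2,0,0,0,0],
    [-0.9,0.31,0,0,0,0],
  ],
)

```text
time: 5.95
tool_pos: [0.5367, 0.0564, 0.2401]
tool_rot: [-3.139, 0.001, 1.283]
contact_force: [-0.4, -0.8, -0.8]
opening: 0.0282
grip_force: 45.0
```

>>> move_arm(
  motion=[
    [-0.45,0.2,0,0,0,0],
    [-0.8,0.31,0,0,0,0],
    [-0.8,0.31,0,0,0,0],
  ],
)

```text
time: 6.32
tool_pos: [0.5437, -0.03, 0.2401]
tool_rot: [-3.139, 0.001, 1.279]
contact_force: [-0.6, 1.0, -1.4]
opening: 0.0281
grip_force: 45.0
```

Run:
```python
from h import *
to([.5571,-.0942,.19],np.radians(74))
```

```text
6.33 at [ 0.5437 -0.03    0.2401] [-3.139e+00  1.000e-03  1.279e+00] F [-0.6  1.  -1.4] -> d [-0.576  0.314  0.5  ] t [-0.0009  0.0003 -0.0039]
```

>>> move_arm(
  motion=[
    [-0.4,0.2,0.1,0,0,-0.004],
    [-0.58,0.31,0.35,0,0,-0.004],
    [-0.58,0.31,0.5,0,0,-0.004],
    [-0.58,0.31,0.5,0,0,-0.004],
  ],
)

```text
time: 6.82
tool_pos: [0.5565, -0.0906, 0.19]
tool_rot: [-3.137, -0.001, 1.296]
contact_force: [0.4, -0.4, -1.2]
opening: 0.0278
grip_force: 45.0
```

Run:
```python
from h import *
to([.5571,-.0942,.19],np.radians(74))
w=robot.read_camera("wrist")["image"]; c,P=cloud("side")
s=c["image"][80:220,260:400]
save("pre",np.hstack([w[0:400,120:520],cv2.resize(s,(400,400))]))
```

```text
6.83 at [ 0.5565 -0.0906  0.19  ] [-3.137e+00 -1.000e-03  1.296e+00] F [ 0.4 -0.4 -1.2] -> d [-0.033  0.016 -0.   ] t [-0.0013 -0.0002  0.0015]
```

View pics/pre.png

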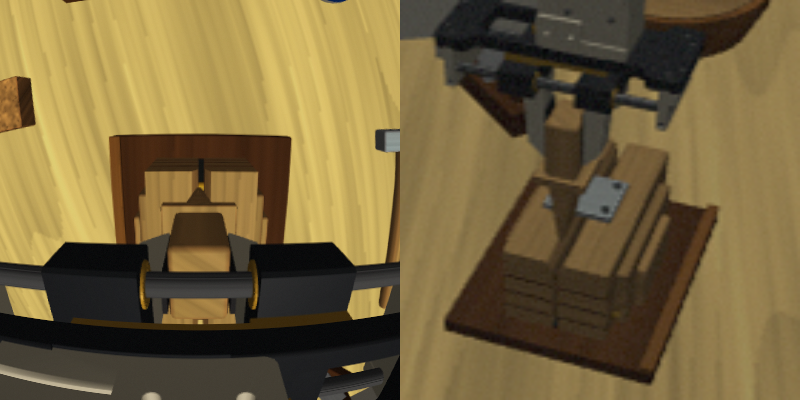

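The left (wrist) half shows the slot at x=201 with the blade tip at (200,185), in line. The right (side) half shows the blade over the seam at (565,215), beside the plate. Pressing to about two thirds.

>>> move_arm(
  motion=[
    [-0.03,0.016,0.1,0,0,0],
    [-0.03,0.016,0.2,0,0,0],
    [-0.03,0.016,0.27,0,0,0],
    [-0.03,0.016,0.34,0,0,0],
    [-0.03,0.016,0.4,0,0,0],
    [-0.03,0.016,0.45,0,0,0],
    [-0.03,0.016,0.45,0,0,0],
  ],
)

```text
time: 7.8
tool_pos: [0.5583, -0.0954, 0.1465]
tool_rot: [3.141, 0.0, 1.295]
contact_force: [-0.4, -0.8, -2.8]
opening: 0.0275
grip_force: 45.0
```

>>> move_arm(
  motion=[
    [0,0,0.03,0,0,0],
    [0,0,0.06,0,0,0],
    [0,0,0.09,0,0,0],
    [0,0,0.12,0,0,0],
    [0,0,0.12,0,0,0],
  ],
)

```text
time: 8.43
tool_pos: [0.5598, -0.0958, 0.1357]
tool_rot: [3.137, 0.0, 1.295]
contact_force: [1.7, -0.8, 4.4]
opening: 0.0279
grip_force: 45.0
```

Run:
```python
from h import *
c,P=cloud("side"); s=robot.observe(); print(s["tool_pos"],s["contact_force"])
save("press1",np.hstack([cv2.resize(c["image"][90:220,260:390],(400,400),interpolation=cv2.INTER_CUBIC),robot.read_camera("wrist")["image"][0:400,120:520]]))
```

```text
[ 0.55978788 -0.09582716  0.13572038] [ 1.9298908  -0.36146051  5.29244299]
```

View pics/press1.png

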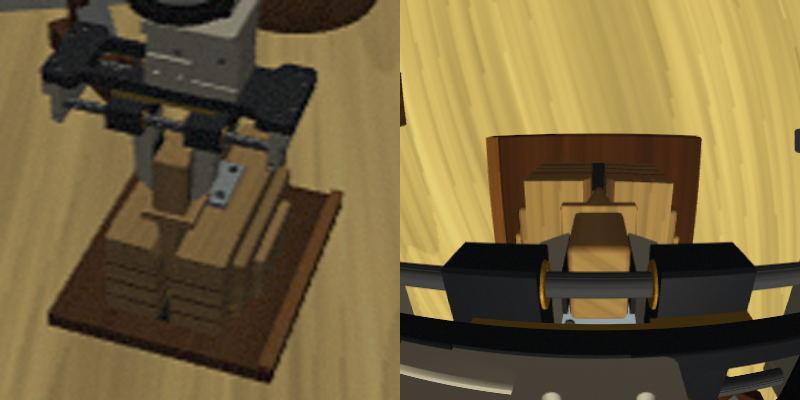

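The wedge sits in the slot (left crop, blade entering at (170,220)), and the slot is visibly opening (right, (600,185)). A few more mm to reach two thirds.

>>> move_arm(
  motion=[
    [0,0,0.02,0,0,0],
    [0,0,0.04,0,0,0],
    [0,0,0.04,0,0,0],
  ],
)

```text
time: 8.9
tool_pos: [0.5597, -0.0958, 0.1318]
tool_rot: [3.138, 0.0, 1.295]
contact_force: [1.6, 0.2, 6.4]
opening: 0.0278
grip_force: 45.0
```

>>> move_arm(
  motion=[
    [0,0,-0.1,0,0,0],
    [0,0,-0.25,0,0,0],
    [0,0,-0.5,0,0,0],
    [0,0,-0.65,0,0,0],
    [0,0,-0.65,0,0,0],
  ],
)

```text
time: 9.52
tool_pos: [0.5587, -0.0955, 0.197]
tool_rot: [3.139, 0.0, 1.296]
contact_force: [0.0, -0.3, -2.3]
opening: 0.0279
grip_force: 45.0
```

Run:
```python
from h import *
to([.5217,-.2193,.195],np.radians(74))
w=robot.read_camera("wrist")["image"]; c,P=cloud("side"); np.save("side2",P)
save("out1",np.hstack([w[0:400,120:520],cv2.resize(c["image"][90:220,260:390],(400,400),interpolation=cv2.INTER_CUBIC)]))
```

```text
9.53 at [ 0.5587 -0.0955  0.197 ] [3.139 0.    1.296] F [ 0.  -0.3 -2.3] -> d [-1.292 -0.02   0.02 ] t [0.0008 0.     0.0013]
```

View pics/out1.png

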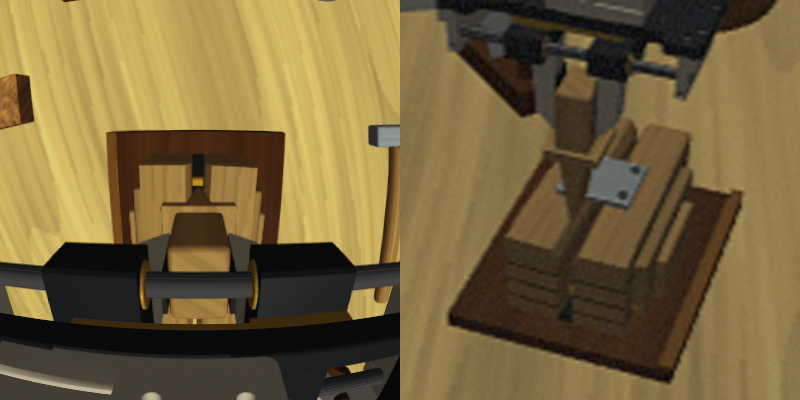

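Wedge is out, the left end stays open (slot at (199,185) in the wrist half), and the form has barely crept. Moving to the other end.

>>> move_arm(
  motion=[
    [-0.3,0,-0.1,0,0,0.001],
    [-0.7,0,-0.1,0,0,0.001],
    [-0.9,-0.02,-0.1,0,0,0.001],
  ],
)

```text
time: 10.0
tool_pos: [0.5309, -0.1827, 0.2047]
tool_rot: [-3.14, -0.0, 1.291]
contact_force: [-0.2, -0.1, -2.0]
opening: 0.028
grip_force: 45.0
```

>>> move_arm(
  motion=[
    [-0.25,0,0,0,0,0],
    [-0.39,0,0,0,0,0],
    [-0.39,0,0,0,0,0],
    [-0.39,0,0,0,0,0],
  ],
)

```text
time: 10.5
tool_pos: [0.5213, -0.2181, 0.2055]
tool_rot: [-3.141, -0.001, 1.293]
contact_force: [-0.2, 0.0, -1.7]
opening: 0.0278
grip_force: 45.0
```

Run:
```python
from h import *
to([.5217,-.2193,.1465],np.radians(74))
w=robot.read_camera("wrist")["image"]; c,P=cloud("scene")
save("pre2",np.hstack([w[0:400,120:520],cv2.resize(c["image"][120:250,180:310],(400,400),interpolation=cv2.INTER_CUBIC)]))
```

```text
10.5 at [ 0.5213 -0.2181  0.2055] [-3.141e+00 -1.000e-03  1.293e+00] F [-0.2  0.  -1.7] -> d [-0.011  0.007  0.59 ] t [-0.0001 -0.0002  0.0004]
```

View pics/pre2.png

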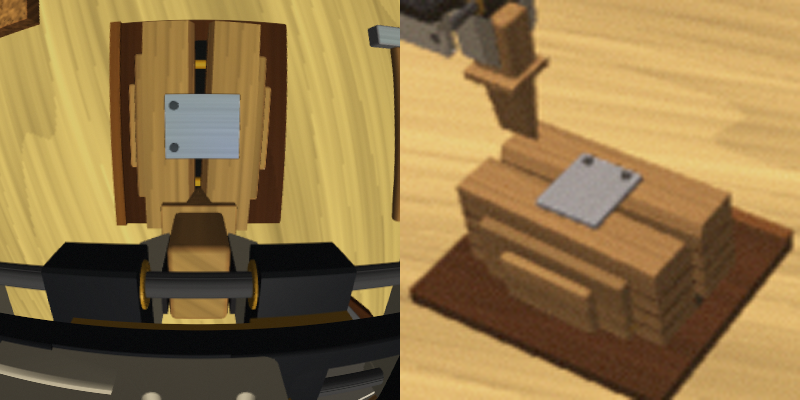

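The slot at (197,182) lines up with the blade tip at (199,195), at the end beyond the plate. The far half has turned slightly, as expected. Pressing home here.

>>> move_arm(
  motion=[
    [-0.01,0,0.15,0,0,0],
    [-0.01,0,0.3,0,0,0],
    [-0.01,0,0.38,0,0,0],
    [-0.01,0,0.46,0,0,0],
    [-0.01,0,0.54,0,0,0],
    [-0.01,0,0.6,0,0,0],
    [-0.01,0,0.6,0,0,0],
  ],
)

```text
time: 11.48
tool_pos: [0.5212, -0.2201, 0.1455]
tool_rot: [3.141, 0.0, 1.292]
contact_force: [0.6, -0.1, -3.4]
opening: 0.0279
grip_force: 45.0
```

>>> move_arm(
  motion=[
    [0,0,0.04,0,0,0],
    [0,0,0.08,0,0,0],
    [0,0,0.12,0,0,0],
    [0,0,0.16,0,0,0],
    [0,0,0.2,0,0,0],
    [0,0,0.23,0,0,0],
    [0,0,0.25,0,0,0],
    [0,0,0.25,0,0,0],
  ],
)

```text
time: 12.48
tool_pos: [0.5226, -0.2209, 0.1222]
tool_rot: [3.136, 0.001, 1.293]
contact_force: [1.1, -1.8, 5.8]
opening: 0.0275
grip_force: 45.0
```

>>> move_arm(
  motion=[
    [0,0,0.03,0,0,0],
    [0,0,0.05,0,0,0],
    [0,0,0.07,0,0,0],
    [0,0,0.08,0,0,0],
    [0,0,0.08,0,0,0],
  ],
)

```text
time: 13.1
tool_pos: [0.5226, -0.2209, 0.1143]
tool_rot: [3.136, 0.001, 1.293]
contact_force: [1.7, -0.3, 6.7]
opening: 0.0279
grip_force: 45.0
```

>>> move_arm(
  motion=[
    [0,0,0.01,0,0,0],
    [0,0,0.02,0,0,0],
    [0,0,0.02,0,0,0],
  ],
)

```text
time: 13.48
tool_pos: [0.5228, -0.221, 0.1126]
tool_rot: [3.136, 0.002, 1.293]
contact_force: [2.4, -1.1, 9.1]
opening: 0.0277
grip_force: 45.0
```

>>> move_arm(
  motion=[
    [0,0,0.01,0,0,0],
    [0,0,0.015,0,0,0],
    [0,0,0.015,0,0,0],
  ],
)

```text
time: 13.85
tool_pos: [0.5228, -0.221, 0.1126]
tool_rot: [3.135, 0.002, 1.293]
contact_force: [-1.4, 0.2, 18.3]
opening: 0.0281
grip_force: 45.0
```

>>> move_arm(
  motion=[
    [0,0,0.01,0,0,0],
    [0,0,0.015,0,0,0],
    [0,0,0.015,0,0,0],
  ],
)

```text
time: 14.22
tool_pos: [0.5237, -0.2214, 0.1126]
tool_rot: [3.132, 0.002, 1.293]
contact_force: [-1.0, 1.5, 26.3]
opening: 0.0279
grip_force: 45.0
```

The z stopped at 0.1126 with force rising, so the collar is home here. Withdrawing and returning to the first end.

>>> move_arm(
  motion=[
    [0,0,-0.1,0,0,0],
    [0,0,-0.3,0,0,0],
    [0,0,-0.6,0,0,0],
    [0,0,-0.95,0,0,0],
    [0,0,-0.95,0,0,0],
  ],
)

```text
time: 14.85
tool_pos: [0.5218, -0.2205, 0.2048]
tool_rot: [3.137, 0.001, 1.292]
contact_force: [0.7, 0.2, -2.5]
opening: 0.0275
grip_force: 45.0
```

>>> move_arm(
  motion=[
    [0.3,0,0,0,0,0],
    [0.7,0,0,0,0,0],
    [0.9,0,0,0,0,0],
    [0.9,0,0,0,0,0],
  ],
)

```text
time: 15.35
tool_pos: [0.5454, -0.1322, 0.2016]
tool_rot: [-3.14, 0.0, 1.295]
contact_force: [-0.4, 0.2, -2.0]
opening: 0.0275
grip_force: 45.0
```

Run:
```python
from h import *
to([.5568,-.0941,.195],np.radians(74))
```

```text
15.35 at [ 0.5454 -0.1322  0.2016] [-3.14   0.     1.295] F [-0.4  0.2 -2. ] -> d [0.398 0.006 0.066] t [-0.0006  0.      0.001 ]
```

>>> move_arm(
  motion=[
    [0.2,0,0,0,0,0],
    [0.4,0.006,0.03,0,0,0.001],
    [0.4,0.006,0.03,0,0,0.001],
    [0.4,0.006,0.03,0,0,0.001],
  ],
)

```text
time: 15.85
tool_pos: [0.5571, -0.0955, 0.1996]
tool_rot: [-3.142, 0.0, 1.289]
contact_force: [-0.5, -1.2, -1.3]
opening: 0.028
grip_force: 45.0
```

Run:
```python
from h import *
to([.5568,-.0941,.1465],np.radians(74))
w=robot.read_camera("wrist")["image"]; c,P=cloud("side")
save("pre3",np.hstack([w[0:400,120:520],cv2.resize(c["image"][90:220,260:390],(400,400),interpolation=cv2.INTER_CUBIC)]))
```

```text
15.85 at [ 0.5571 -0.0955  0.1996] [-3.142  0.     1.289] F [-0.5 -1.2 -1.3] -> d [ 0.013 -0.007  0.531] t [-0.      0.0001 -0.0008]
```

View pics/pre3.png

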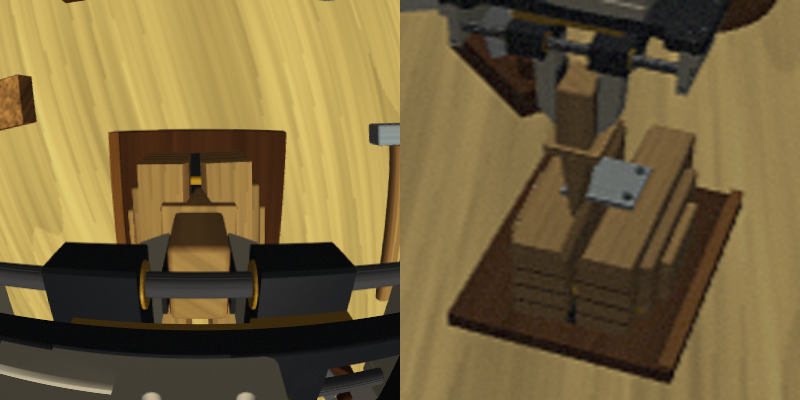

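The slot at (196,183) is close to the blade tip at (199,195), well within the flared lips. Pressing home at the first end.

>>> move_arm(
  motion=[
    [0.01,-0.015,0.15,0,0,0],
    [0.01,-0.015,0.3,0,0,0],
    [0.01,-0.015,0.4,0,0,0],
    [0.01,-0.015,0.5,0,0,0],
    [0.01,-0.015,0.58,0,0,0],
    [0.01,-0.015,0.64,0,0,0],
    [0.01,-0.015,0.68,0,0,0],
    [0.01,-0.015,0.72,0,0,0],
    [0.01,-0.015,0.76,0,0,0],
    [0.01,-0.015,0.8,0,0,0],
    [0.01,-0.015,0.83,0,0,0],
    [0.01,-0.015,0.83,0,0,0],
  ],
)

```text
time: 17.45
tool_pos: [0.5578, -0.0943, 0.1176]
tool_rot: [3.137, 0.0, 1.289]
contact_force: [2.8, -0.1, 4.8]
opening: 0.0276
grip_force: 45.0
```

>>> move_arm(
  motion=[
    [0,0,0.015,0,0,0],
    [0,0,0.03,0,0,0],
    [0,0,0.045,0,0,0],
    [0,0,0.055,0,0,0],
    [0,0,0.055,0,0,0],
  ],
)

```text
time: 18.08
tool_pos: [0.5577, -0.0942, 0.1126]
tool_rot: [3.137, 0.0, 1.289]
contact_force: [2.1, 0.0, 8.2]
opening: 0.0277
grip_force: 45.0
```

>>> move_arm(
  motion=[
    [0,0,0.01,0,0,0],
    [0,0,0.02,0,0,0],
    [0,0,0.02,0,0,0],
  ],
)

```text
time: 18.45
tool_pos: [0.5583, -0.0943, 0.1126]
tool_rot: [3.134, 0.0, 1.289]
contact_force: [-1.7, -0.3, 20.9]
opening: 0.0276
grip_force: 45.0
```

>>> move_arm(
  motion=[
    [0,0,0.01,0,0,0],
    [0,0,0.015,0,0,0],
    [0,0,0.015,0,0,0],
  ],
)

```text
time: 18.82
tool_pos: [0.5593, -0.0946, 0.1126]
tool_rot: [3.131, 0.0, 1.289]
contact_force: [-1.9, 0.6, 28.9]
opening: 0.028
grip_force: 45.0
```

Home again (z 0.1126, force 29 N). Easing the load, releasing and rising.

>>> move_arm(
  motion=[
    [0,0,-0.015,0,0,0],
    [0,0,-0.025,0,0,0],
    [0,0,-0.025,0,0,0],
  ],
)

```text
time: 19.2
tool_pos: [0.5583, -0.0944, 0.1126]
tool_rot: [3.135, 0.0, 1.289]
contact_force: [0.9, -0.6, 13.5]
opening: 0.0276
grip_force: 45.0
```

>>> move_arm(
  motion=[
    [0,0,0,0,0,0],
    [0,0,0,0,0,0],
    [0,0,0,0,0,0],
    [0,0,0,0,0,0],
    [0,0,0,0,0,0],
    [0,0,0,0,0,0],
  ],
  fingers=0.6,
)

```text
time: 19.95
tool_pos: [0.556, -0.0937, 0.1102]
tool_rot: [-3.142, 0.0, 1.289]
contact_force: [-0.3, 0.7, 0.3]
opening: 0.0732
grip_force: 0.0
```

>>> move_arm(
  motion=[
    [0,0,-0.1,0,0,0],
    [0,0,-0.4,0,0,0],
    [0,0,-0.8,0,0,0],
    [0,0,-1,0,0,0],
    [0,0,-1,0,0,0],
  ],
)

```text
time: 20.58
tool_pos: [0.557, -0.0939, 0.2125]
tool_rot: [3.137, 0.0, 1.289]
contact_force: [-0.2, -0.1, -0.3]
opening: 0.0738
grip_force: 0.0
```

Run:
```python
from h import *
c,P=cloud("side"); d,Q=cloud("scene"); print(robot.observe()["tool_pos"])
save("end",np.hstack([cv2.resize(d["image"][120:250,180:310],(400,400),interpolation=cv2.INTER_CUBIC),cv2.resize(c["image"][90:220,260:390],(400,400),interpolation=cv2.INTER_CUBIC)]))
```

```text
[ 0.55567568 -0.09356558  0.20976715]
```

View pics/end.png

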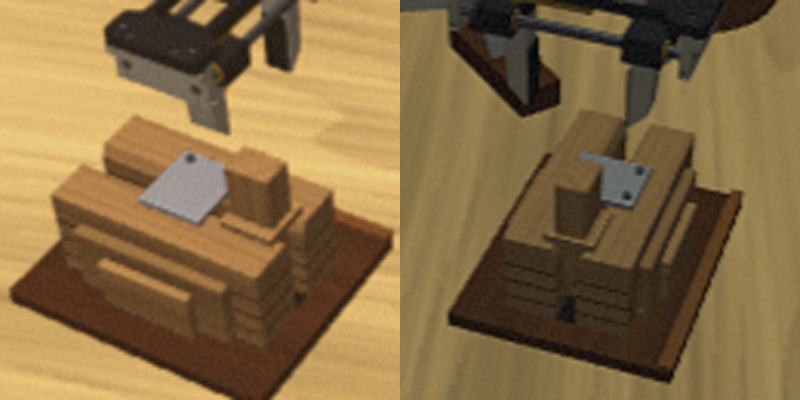

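The wedge stands upright in the seam with its collar down (left (260,195), right (578,205)). The halves are parted about evenly, and the gripper is clear.

```bash
python3 -c "
from cell import robot
print(robot.hand_in())"
```

```text
the job is handed in; nothing more can be done
None
```

The wedge was pressed two thirds in at the +y end, home at the -y end, then home at the +y end, where it stands upright and released; the job was handed in at about 21 s, the halves looking evenly parted (gaps judged by collar height and pictures, not measured).

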